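# Roll the conduit offcut up the gutter and shut the gate behind it

## Task

With the fingertips, push the short piece of grey conduit that lies at the low end of the sloped gutter all the way up, over the crest and into the pocket at the top, fully up against the end stop. Then push the sliding gate fully shut across the gutter behind it, by its upright tab, so that the conduit cannot roll back. Do not pick the conduit up or lift it off the gutter, and leave everything else on the table as it is.

Things in the scene. Friction and masses are not known exactly. Their poses are not given: they have to be found in the camera images.
- rest: the fixed conduit rest: a white sloped gutter on a plywood base 260 mm long. Origin at table height; x runs uphill along the gutter's middle line, y across it (to the robot's side, where the gate is), z up. All 'x, y, z' below are mm in this frame. The channel is 70 wide inside, its side walls 14 above the sloping floor
- low_lip (a point): upper inner edge of the lip that closes the gutter's low end, on the middle line: x -127, z 21. The lip runs back to x -140 and is open above. From z 10 at x -140 the floor rises at 10 degrees to the crest
- crest (a point): the crest at the top of the slope, on the middle line: x 45, z 43. Beyond it the floor drops 5 into a level pocket, z 38, that ends at the end stop; the pocket's side walls reach z 62. A conduit let go on the slope rolls back down to the lip; in the pocket it stays where it is left
- stop_face (a point): point on the face of the aluminium end stop, x 88, z 62; the stop is a plate 78 wide, 12 thick, up to z 78
- conduit_mid (a point): the middle (on the axis, half-way along) of the grey plastic conduit offcut, 48 mm in diameter, 60 mm long, 100 to 210 g. It lies across the gutter, so that it rolls along it, and starts against the low lip with its middle at x -112, z 39
- seat (a point): fixed point of the rest where the conduit's middle is when it lies in the pocket against the end stop: x 64, y 0, z 62; axes as the rest
- gate_tab (a point): centre of the outer face (looking along +y of the rest, away from the gutter) of the gate's upright aluminium tab, 36 wide along x, 8 thick, 42 tall (21 above and below), z 81. Push on this face along -y of the rest. It moves with the gate. A plywood guide block under the gate, up to z 44 (57 at two cheeks), ends 1 mm past this face when the gate is open
- gate (a joint): travel of the sliding gate in m along -y of the rest: 0 fully open, 0.074 fully shut. Its blade, 6 thick, 20 tall, at x 32, z 56, reaches 80 mm from the tab towards the gutter: clear of it when open, across it when shut, 5 mm behind a conduit that lies against the stop. It takes about 2 N, stays where left, and starts within 10 mm of open
- coupling: a short upright grey plastic conduit coupling, 33 mm across and 50 mm tall, standing just beyond the gutter; origin at the centre of its underside; a bystander, leave it alone
- junction_box: an open white plastic junction box 75 x 75 x 35 mm standing beyond the gutter; origin at the centre of its underside; a bystander
- screwdriver: a red-handled screwdriver 180 mm long, up to 26 mm thick, lying on the robot's side of the gutter near its lower end, along its own x axis; origin under its middle at table height; a bystander
- terminal: a white terminal block 22 x 60 x 25 mm lying off the upper end of the gutter; origin at the centre of its underside; a bystander
- lamp: a black lampholder with a white globe bulb, 60 mm across and 126 mm tall, standing to the left; origin at the centre of its underside; a bystander
- switch: a white surface light switch 82 x 82 x 32 mm, lying to the right on the robot's side; origin at the centre of its underside; a bystander
- conduit: the whole conduit offcut, origin at its middle, its y axis along the conduit; it turns about that axis as it rolls
Mind the look-alikes: they are no part of the job. What is shaped like the conduit but green, pink or purple is not meant.

How it is judged (in metres and radians):
On the way:
1. the conduit lies in the pocket while the gate is still open (x of conduit_mid in the frame of rest above 0.057 m and z of conduit_mid in the frame of rest below 0.067 m and value of joint gate below 0.03 m), for 0.2 s.
At the end, for the whole second after the job is handed in: the conduit rests in the pocket with its middle within 3.5 mm of where it is against the end stop, at rest, and the gate is shut to within 8 mm of its full travel (x of conduit_mid in the frame of rest between 0.0605 and 0.068 m and y of conduit_mid in the frame of rest between -0.01 and 0.01 m and z of conduit_mid in the frame of rest between 0.057 and 0.066 m and value of joint gate above 0.066 m and linear speed of conduit below 0.02 m/s); the robot touches nothing.
It fails at once if the conduit is lifted clear of the gutter floor (more than about 10 mm) or taken out of the gutter ((x of conduit_mid in the frame of rest below -0.08 m and z of conduit_mid in the frame of rest above 0.056 m) or (x of conduit_mid in the frame of rest below -0.03 m and z of conduit_mid in the frame of rest above 0.065 m) or z of conduit_mid in the frame of rest above 0.078 m or y of conduit_mid in the frame of rest above 0.02 m or y of conduit_mid in the frame of rest below -0.02 m).
It fails at once if a bystander is moved more than 30 mm or knocked over (distance of any of coupling, junction_box, screwdriver, terminal, lamp, switch from where it was at the start of the episode above 0.03 m or angle between any of coupling, lamp's own z axis and vertical above 0.5 rad).
It also fails if it takes over 54 s, if anything falls off the work surface, if the arm or the gripper's body presses on something with over 40 N, if the wrist force passes 120 N, or if a joint passes its speed limit or range.

## Robot

A 6-joint arm with a two-finger parallel gripper is mounted at the origin on the work surface. World frame = base frame: x ahead of the robot, y to its left, z up, the work surface at z = 0. Lengths are in m, angles in degrees, forces in N, time in s.
With the tool pointing down it reaches from about 0.375 to 0.9 m from the base axis. Payload 3.1 kg.
Tool frame: the origin (TCP) lies on the centre line of the jaws, within the pads' length; the fingertips stand 25 mm ahead of it and the grasp point (between the pads) lies 6 mm ahead of it; z points along the fingers, y is the line along which they close (so a half turn about z gives the same grasp; the last joint's range is limited). The gripper opens to 87 mm and grips with 3 to 60 N. Pads are 19 mm wide; open, the fingers measure 117 mm over their backs; the gripper's body (75 mm by 190 mm) begins 51 mm behind the grasp point.
Start: joints at [58.528, 30.224, 82.088, -0, 67.689, -10.227], TCP at [0.226, 0.583, 0.248] pointing down, gripper open.
Joint ranges: [-176.69, 176.69], [-43.24, 126.21], [12.49, 139.97], [-82, 262], [0, 151.66], [-163.58, 163.58]. Speed limits (degrees/s): [159.86, 159.86, 180, 180, 180, 180].

## Interface

Orientations are given as a 3x3 rotation matrix whose columns are the frame's x, y, z axes.
In Python, from rig import read_state, capture, camera_params, hand_in gives the robot as it stands.
- The arm moves only by the tool apply_moves, never from a script. Its argument "rows" is a list of rows, each an object of numbers: "x", "y", "z": the shift along the tool's x, y, z in mm; "rx", "ry", "rz": the turn, a rotation vector about the tool's x, y, z in units of 6 degrees (1.0 is 6 degrees); "claw": the closure in counts, from 0 (fully open) to 255 (shut). A call has 1 to 10 rows; each row is the pose to reach, as a shift and turn from the pose commanded when the call began, along the tool's axes at that moment; what a row does not reach only later rows make up. A row lasts 1/8 s, in which the tool goes at most 62.5 mm and 10.7 degrees, less where a joint would pass 70% of its speed; a pose out of reach is approached as far as the arm can. A call with a gripper value outside its range is refused whole. The fingers move at their own pace and stop on an object; the grip force is fixed at half the most. Time passes only in rows, so rows that repeat a pose let the fingers close. It gives the time, the measured TCP pose, the force, the opening and the grip force at its end, in the units of the state.
- read_state(): the state, without advancing time (a new reading comes with each control period).
- capture(name): name is "side" or "top" or "wrist"; returns (picture, depth): 420x560x3 uint8, red, green, blue; 420x560 float32, m along the optical axis (not along the pixel's ray), 0 where there is no reading.
- camera_params(name): a dict with "fx", "fy", "cx", "cy" (pixels), "xyz" and "orientation" of the camera in the world. Camera axes: x right, y up, looking along -z (the intrinsics and any distortion apply to the point x, -y, -z); pixel columns grow to the right and rows downward; lengths in m; the calibration is good to about 2 mm. A picture is of the moment at which its call begins: read the wrist's pose just before it. camera_params takes no time and is no camera call; for the wrist camera it gives the pose at the moment of the call.
- hand_in(): hands the job in; it is judged then, once.
The state is a dict: "time_s": time; "joint_positions": joint angles; "qvel": joint speeds; "tau": joint torques, N m; "position": TCP position; "tcp_rot": TCP orientation; "force": force on the tool from outside, world axes, zero at the start; "moment": the same for the moment, N m; "opening": opening from 0.0 (shut) to 1.0 (fully open); "grasp_force": force on a finger pad.
Only numpy, scipy, OpenCV 4.12 (cv2) and the standard library are available. Lean on these libraries where they do the work, as an engineer would, in place of code of your own. Each camera call takes 0.05 s, during which the arm holds its last target. There are 200 camera calls.

## Working session

There is one attempt and no reset: what is moved stays moved. The work goes in short steps, Python scripts to look and compute and a tool call to move; the robot and the scene stay as the last step left them, time stands still between calls to the robot, and variables do not carry over. Pictures are saved under pics/ and viewed, at most 10 in all, crops included, and the job is handed in when it is done.

Besides the shell and the picture viewer there is one more tool, called after ">>>" in YAML: its name, and indented under it one key for each argument. apply_moves: Moves the arm, as the interface text tells. Its arguments: {"type":"object","properties":{"rows":{"type":"array"}},"required":["rows"]}

```bash
ls; mkdir -p pics
cat > h.py <<'E'
import numpy as np, cv2
from rig import *
def save(n,f):
    im,d=capture(n); cv2.imwrite(f'pics/{f}.png',im[:,:,::-1]); np.save(f'pics/{f}.npy',d); return im,d
def pt(p,u,v,d):
    c=np.array([(u-p['cx'])/p['fx'],-(v-p['cy'])/p['fy'],-1.])
    return np.array(p['xyz'])+np.array(p['orientation'])@(c*d)
E
python3 - <<'E'
from h import *
for n in('side','top'):
    save(n,n); p=camera_params(n); print(p)
s=read_state(); print(s['tcp_rot'],s['time_s'])
E
```

```text
pics
{'fx': 514.9815256574326, 'fy': 514.9815256574326, 'cx': 276.577854948493, 'cy': 205.77087053004823, 'xyz': array([0.53432676, 0.80359618, 0.95720304]), 'orientation': array([[-0.99801692,  0.04298801, -0.04598115],
       [-0.0626894 , -0.74472466,  0.66442096],
       [-0.00568116,  0.66598589,  0.7459427 ]])}
{'fx': 408.3968728882113, 'fy': 408.3968728882113, 'cx': 282.77644417576465, 'cy': 212.18799080359025, 'xyz': array([ 0.33522697, -0.01404249,  1.21261022]), 'orientation': array([[ 2.71198237e-02,  9.74723570e-01, -2.21762210e-01],
       [-9.99632174e-01,  2.64047602e-02, -6.18908979e-03],
       [-1.77073708e-04,  2.21848487e-01,  9.75081134e-01]])}
[[-9.32047140e-01  3.62335710e-01 -9.81027568e-04]
 [ 3.62336905e-01  9.32045702e-01 -1.66630096e-03]
 [ 3.10602185e-04 -1.90853354e-03 -9.99998131e-01]] 0.1
```

View pics/top.png

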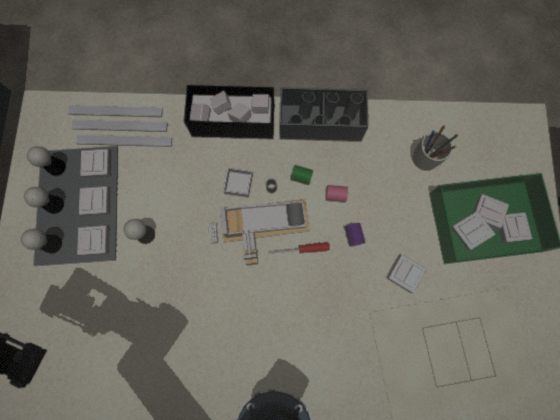

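View pics/side.png

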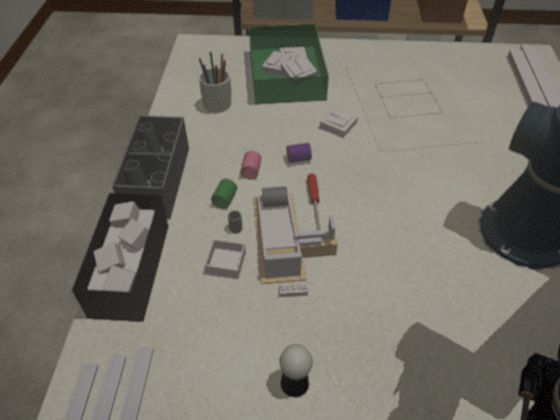

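Look-alikes in the top view are green (302,174), pink (337,193), purple (355,234) and the upright grey coupling (271,186). The grey conduit lying in the gutter's low (right) end is at top (295,214), side (274,197), so I'll take that one. I'll check it in a close crop next.

Run:
```python
from h import *
a=cv2.imread('pics/top.png')[190:275,200:320]; b=cv2.imread('pics/side.png')[175:290,240:350]
a=cv2.resize(a,None,fx=4.5,fy=4.5,interpolation=2); b=cv2.resize(b,(250*110//115,250),interpolation=2)
b=cv2.resize(cv2.imread('pics/side.png')[175:290,240:350],None,fx=2.3,fy=2.3)
o=np.zeros((max(len(a),len(b)),a.shape[1]+b.shape[1],3),np.uint8);o[:len(a),:a.shape[1]]=a;o[:len(b),a.shape[1]:]=b
cv2.imwrite('pics/crop.png',o);print(o.shape)
for n,(u0,u1,v0,v1) in {'top':(205,320,190,275),'side':(240,350,175,290)}.items():
    p=camera_params(n); d=np.load(f'pics/{n}.npy'); im=cv2.imread(f'pics/{n}.png')
    U,V=np.meshgrid(np.arange(u0,u1),np.arange(v0,v1)); D=d[V,U]
    c=np.stack([(U-p['cx'])/p['fx'],-(V-p['cy'])/p['fy'],-np.ones(U.shape)],-1)*D[...,None]
    P=c@np.array(p['orientation']).T+p['xyz']
    hsv=cv2.cvtColor(im,cv2.COLOR_BGR2HSV)[V,U]
    m=(hsv[...,1]>75)&(hsv[...,0]>8)&(hsv[...,0]<25)&(D>0)&(P[...,2]>0.003)&(P[...,2]<.03)
    Q=P[m]; print(n,'ply',m.sum(),np.median(Q,0)); r=cv2.minAreaRect((Q[:,:2]*1000).astype(np.float32)); print(r, cv2.boxPoints(r))
    hi=(P[...,2]>0.07)&(P[...,2]<.12)
    k,l,st,ce=cv2.connectedComponentsWithStats(hi.astype(np.uint8))
    for i in range(1,k):
        if st[i,4]>5: Q=P[l==i]; print('hi',st[i],Q.mean(0),Q.min(0),Q.max(0)); print(cv2.minAreaRect((Q[:,:2]*1000).astype(np.float32)))
    g=(hsv[...,1]<60)&(hsv[...,2]<110)&(P[...,2]>.045)&(P[...,2]<.07)
    Q=P[g]; print('grey',g.sum(),np.median(Q,0),U[g].mean(),V[g].mean())
```

```text
(382, 793, 3)
top ply 265 [0.54523586 0.02701401 0.00598567]
((583.5331420898438, 48.11742401123047), (95.08055114746094, 255.15945434570312), 9.255467414855957) [[516.0923  166.38997]
 [557.13135 -85.44757]
 [650.974   -70.15512]
 [609.93494 181.68242]]
hi [ 15  17   7  28 125] [0.56573392 0.16155378 0.07770875] [0.52584518 0.15134549 0.0704605 ] [0.60356641 0.17290378 0.08367462]
((565.3518676757812, 161.6318359375), (78.54906463623047, 12.726678848266602), 9.537717819213867)
hi [38 64 14  6 58] [0.4621168  0.08116148 0.09571959] [0.45668103 0.06460962 0.07062125] [0.46955733 0.09785066 0.10592463]
((463.0478820800781, 81.36051177978516), (8.177903175354004, 33.49972152709961), 9.158622741699219)
grey 413 [ 0.59376912 -0.03351494  0.05852797] 280.3607748184019 215.73849878934624
side ply 489 [0.58472805 0.12604851 0.00689189]
((547.2716064453125, 45.381996154785156), (171.97567749023438, 254.67767333984375), 9.01930046081543) [[442.38443 157.66629]
 [482.30948 -93.86244]
 [652.1588  -66.9023 ]
 [612.23376 184.62643]]
hi [ 88  40   7  22 115] [0.46523229 0.08443185 0.09210612] [0.4581738  0.0624337  0.07018507] [0.47115274 0.09932147 0.10683099]
((466.2694091796875, 80.65386962890625), (10.331653594970703, 36.684814453125), 10.289185523986816)
hi [ 24  77  38  10 255] [0.56692849 0.16082978 0.07690791] [0.52811298 0.14666195 0.0702046 ] [0.60652063 0.17221641 0.0823382 ]
((567.03466796875, 159.64353942871094), (77.72276306152344, 16.5872745513916), 10.066926002502441)
grey 781 [0.57673629 0.08560802 0.05767417] 286.2330345710627 227.09475032010243
```

View pics/crop.png

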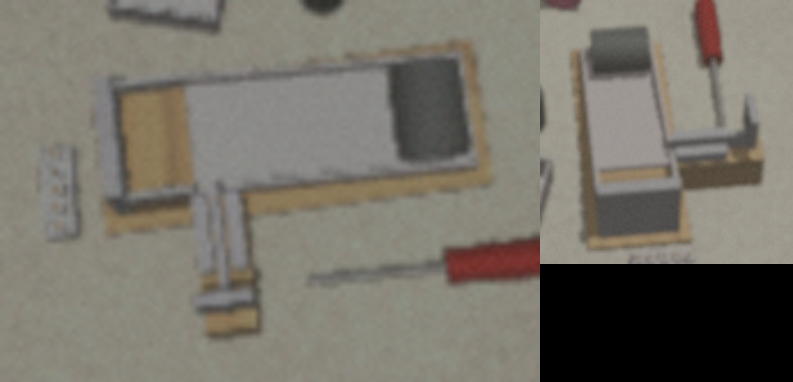

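The crop confirms it: the grey conduit lies across the gutter against the low lip. The pocket and stop are at the upper left end, and the gate tab is at crop (225,298).

The measurements agree with each other:
- **Rest:** origin about (0.581, 0.068), uphill direction 9.3° left of world +y.
- **Stop centre:** at x ≈ 94, as it should be.
- **Tab:** at rest x ≈ 32, y ≈ 114.

Next I'll move above the low end, turn the jaws across the gutter and narrow them to about a 15 mm gap.

>>> apply_moves:
  rows:
    - {"x": -60, "y": -50, "rz": 1.7, "claw": 211}
    - {"x": -120, "y": -100, "rz": 3.4, "claw": 211}
    - {"x": -180, "y": -150, "rz": 5.1, "claw": 211}
    - {"x": -240, "y": -200, "rz": 6.8, "claw": 211}
    - {"x": -300, "y": -250, "rz": 8.5, "claw": 211}
    - {"x": -360, "y": -300, "rz": 9.92, "claw": 211}
    - {"x": -420, "y": -350, "rz": 9.92, "claw": 211}
    - {"x": -480, "y": -400, "rz": 9.92, "claw": 211}
    - {"x": -540, "y": -450, "rz": 9.92, "claw": 211}
    - {"x": -604, "y": -498, "rz": 9.92, "claw": 211}

```text
validation failed for argument at $.ro...
```

>>> apply_moves:
  rows:
    - {"z": 0, "claw": 211}
    - {"z": 0, "claw": 211}

```text
validation failed for argument at $.ro...
```

```bash
cat >> h.py <<'E'
A=np.radians(9.3);O=np.array([.581,.068,0]);R=np.array([[-np.sin(A),-np.cos(A),0],[np.cos(A),-np.sin(A),0],[0,0,1]])
def rest(p): return ((np.array(p)-O)@R*1000).round(1)
def st():
    s=read_state(); T=np.array(s['tcp_rot']); print('t',round(s['time_s'],2),'rest',rest(s['position']),'F',(np.array(s['force'])@R).round(1),'open',s['opening']); print((R.T@T).round(3))
E
python3 - <<'E'
from h import *
st(); save('wrist','w1')
d=np.load('pics/w1.npy');p=camera_params('wrist')
E
```

```text
t 0.1 rest [564.6 267.1 246.7] F [-0.4 -0.3  1. ] open 0.9972904335569768
[[ 0.508  0.861 -0.001]
 [ 0.861 -0.508  0.001]
 [ 0.    -0.002 -1.   ]]
```

View pics/w1.png

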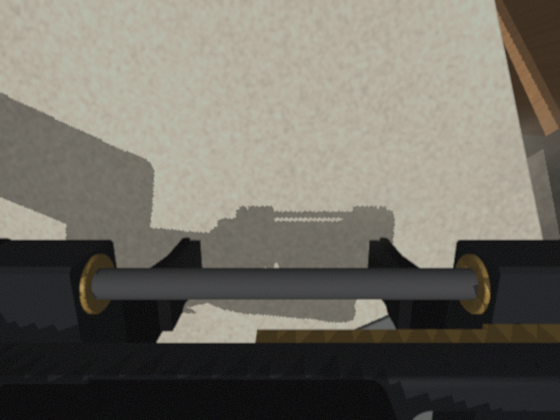

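The move was refused, so the wrist picture shows bare table and the fingers at the start pose. Perhaps every key is required, so I'll give them all.

>>> apply_moves:
  rows:
    - {"x": -60, "y": -50, "z": 0, "rx": 0, "ry": 0, "rz": 1.7, "claw": 211}
    - {"x": -120, "y": -100, "z": 0, "rx": 0, "ry": 0, "rz": 3.4, "claw": 211}
    - {"x": -180, "y": -150, "z": 0, "rx": 0, "ry": 0, "rz": 5.1, "claw": 211}
    - {"x": -240, "y": -200, "z": 0, "rx": 0, "ry": 0, "rz": 6.8, "claw": 211}
    - {"x": -300, "y": -250, "z": 0, "rx": 0, "ry": 0, "rz": 8.5, "claw": 211}
    - {"x": -360, "y": -300, "z": 0, "rx": 0, "ry": 0, "rz": 9.92, "claw": 211}
    - {"x": -420, "y": -350, "z": 0, "rx": 0, "ry": 0, "rz": 9.92, "claw": 211}
    - {"x": -480, "y": -400, "z": 0, "rx": 0, "ry": 0, "rz": 9.92, "claw": 211}
    - {"x": -540, "y": -450, "z": 0, "rx": 0, "ry": 0, "rz": 9.92, "claw": 211}
    - {"x": -604, "y": -498, "z": 0, "rx": 0, "ry": 0, "rz": 9.92, "claw": 211}

```text
time_s: 1.4
position: [0.5306, 0.0342, 0.2475]
tcp_rot: [[-0.16, 0.987, -0.0], [0.987, 0.16, 0.0], [0.0, -0.0, -1.0]]
force: [0.4, -0.3, 0.5]
opening: 0.177
grasp_force: 0.0
```

>>> apply_moves:
  rows:
    - {"x": -60, "y": 0, "z": 0, "rx": 0, "ry": 0, "rz": 0, "claw": 211}
    - {"x": -120, "y": 55, "z": 0, "rx": 0, "ry": 0, "rz": 0, "claw": 211}
    - {"x": -120, "y": 55, "z": 0, "rx": 0, "ry": 0, "rz": 0, "claw": 211}
    - {"x": -120, "y": 55, "z": 0, "rx": 0, "ry": 0, "rz": 0, "claw": 211}

```text
time_s: 1.9
position: [0.6041, -0.0746, 0.2469]
tcp_rot: [[-0.159, 0.987, -0.0], [0.987, 0.159, 0.0], [0.0, -0.0, -1.0]]
force: [-0.6, -0.1, 0.8]
opening: 0.169
grasp_force: 0.0
```

Run:
```python
from h import *
st(); save('wrist','w2')
```

```text
t 1.9 rest [-1.445e+02  2.000e-01  2.469e+02] F [-0.   0.6  0.8] open 0.16902262131597476
[[ 1.    -0.003  0.   ]
 [-0.003 -1.     0.   ]
 [ 0.    -0.    -1.   ]]
```

View pics/w2.png

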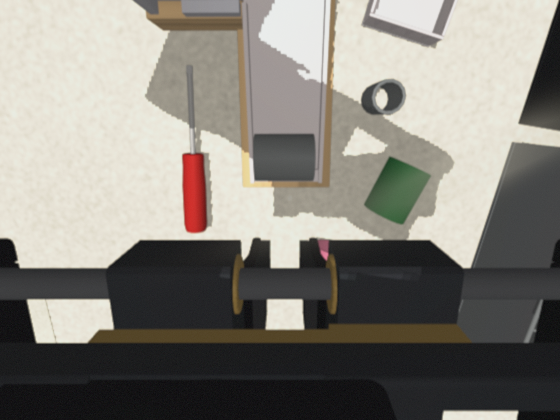

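The wrist view shows the grey conduit at (285,157), centred in the gutter and in line with the fingers (u ≈ 286). The red screwdriver at (195,190) and the green look-alike at (397,190) are well aside. I'll back off to x -160 and descend to tip z 32, which is about 7 mm below the conduit axis and above the lip and walls.

>>> apply_moves:
  rows:
    - {"x": -16, "y": 0, "z": 40, "rx": 0, "ry": 0, "rz": 0, "claw": 211}
    - {"x": -16, "y": 0, "z": 80, "rx": 0, "ry": 0, "rz": 0, "claw": 211}
    - {"x": -16, "y": 0, "z": 120, "rx": 0, "ry": 0, "rz": 0, "claw": 211}
    - {"x": -16, "y": 0, "z": 150, "rx": 0, "ry": 0, "rz": 0, "claw": 211}
    - {"x": -16, "y": 0, "z": 175, "rx": 0, "ry": 0, "rz": 0, "claw": 211}
    - {"x": -16, "y": 0, "z": 190, "rx": 0, "ry": 0, "rz": 0, "claw": 211}
    - {"x": -16, "y": 0, "z": 190, "rx": 0, "ry": 0, "rz": 0, "claw": 211}
    - {"x": -16, "y": 0, "z": 190, "rx": 0, "ry": 0, "rz": 0, "claw": 211}

```text
time_s: 2.95
position: [0.6066, -0.0891, 0.0586]
tcp_rot: [[-0.161, 0.987, 0.002], [0.987, 0.161, -0.001], [-0.001, 0.001, -1.0]]
force: [0.6, -0.4, 0.7]
opening: 0.173
grasp_force: 0.0
```

```bash
python3 -c "
from h import *
st()"
```

```text
t 2.95 rest [-1.591e+02  1.000e-01  5.860e+01] F [-0.5 -0.5  0.7] open 0.17270257916273973
[[ 1.    -0.001 -0.001]
 [-0.001 -1.    -0.001]
 [-0.001  0.001 -1.   ]]
```

>>> apply_moves:
  rows:
    - {"x": 5, "y": 0, "z": 0, "rx": 0, "ry": 0, "rz": 0, "claw": 211}
    - {"x": 10, "y": 0, "z": 0, "rx": 0, "ry": 0, "rz": 0, "claw": 211}
    - {"x": 14, "y": 0, "z": 0, "rx": 0, "ry": 0, "rz": 0, "claw": 211}
    - {"x": 18, "y": 0, "z": -1, "rx": 0, "ry": 0, "rz": 0, "claw": 211}
    - {"x": 22, "y": 0, "z": -1.7, "rx": 0, "ry": 0, "rz": 0, "claw": 211}
    - {"x": 26, "y": 0, "z": -2.4, "rx": 0, "ry": 0, "rz": 0, "claw": 211}
    - {"x": 30, "y": 0, "z": -3.1, "rx": 0, "ry": 0, "rz": 0, "claw": 211}
    - {"x": 34, "y": 0, "z": -3.8, "rx": 0, "ry": 0, "rz": 0, "claw": 211}
    - {"x": 38, "y": 0, "z": -4.5, "rx": 0, "ry": 0, "rz": 0, "claw": 211}
    - {"x": 42, "y": 0, "z": -5.2, "rx": 0, "ry": 0, "rz": 0, "claw": 211}

```text
time_s: 4.2
position: [0.5993, -0.0475, 0.0628]
tcp_rot: [[-0.161, 0.987, -0.0], [0.987, 0.161, 0.0], [0.0, -0.0, -1.0]]
force: [0.5, -1.4, 2.8]
opening: 0.176
grasp_force: 1.2
```

```bash
python3 -c "
from h import *
st(); save('side','s2'); cv2.imwrite('pics/s2c.png',cv2.resize(cv2.imread('pics/s2.png')[140:300,220:360],None,fx=3.5,fy=3.5))"
```

```text
t 4.2 rest [-116.9    0.7   62.8] F [-1.5 -0.3  2.8] open 0.1755489434551557
[[ 1.    -0.001  0.   ]
 [-0.001 -1.     0.   ]
 [ 0.    -0.    -1.   ]]
```

View pics/s2c.png

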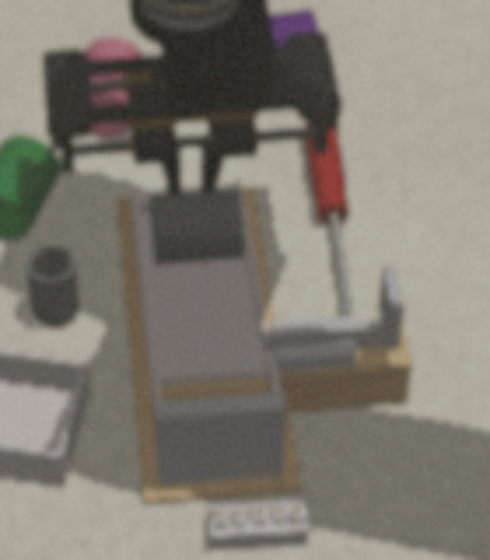

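The conduit has left the lip and rolls straight between the walls, at crop (198,228), with about 1.5 N of push. Continuing up the slope.

>>> apply_moves:
  rows:
    - {"x": 6, "y": 0, "z": -1.1, "rx": 0, "ry": 0, "rz": 0, "claw": 211}
    - {"x": 12, "y": 0, "z": -2.1, "rx": 0, "ry": 0, "rz": 0, "claw": 211}
    - {"x": 18, "y": 0, "z": -3.2, "rx": 0, "ry": 0, "rz": 0, "claw": 211}
    - {"x": 24, "y": 0, "z": -4.2, "rx": 0, "ry": 0, "rz": 0, "claw": 211}
    - {"x": 30, "y": 0, "z": -5.3, "rx": 0, "ry": 0, "rz": 0, "claw": 211}
    - {"x": 36, "y": 0, "z": -6.3, "rx": 0, "ry": 0, "rz": 0, "claw": 211}
    - {"x": 42, "y": 0, "z": -7.4, "rx": 0, "ry": 0, "rz": 0, "claw": 211}
    - {"x": 48, "y": 0, "z": -8.5, "rx": 0, "ry": 0, "rz": 0, "claw": 211}
    - {"x": 54, "y": 0, "z": -9.5, "rx": 0, "ry": 0, "rz": 0, "claw": 211}
    - {"x": 60, "y": 0, "z": -10.6, "rx": 0, "ry": 0, "rz": 0, "claw": 211}

```text
time_s: 5.5
position: [0.5896, 0.0119, 0.0734]
tcp_rot: [[-0.16, 0.987, -0.0], [0.987, 0.16, 0.0], [0.0, -0.0, -1.0]]
force: [-0.2, -4.4, 3.3]
opening: 0.175
grasp_force: 1.7
```

>>> apply_moves:
  rows:
    - {"x": 5, "y": 0, "z": -0.9, "rx": 0, "ry": 0, "rz": 0, "claw": 211}
    - {"x": 10, "y": 0, "z": -1.8, "rx": 0, "ry": 0, "rz": 0, "claw": 211}
    - {"x": 15, "y": 0, "z": -2.6, "rx": 0, "ry": 0, "rz": 0, "claw": 211}
    - {"x": 20, "y": 0, "z": -3.5, "rx": 0, "ry": 0, "rz": 0, "claw": 211}
    - {"x": 25, "y": 0, "z": -4.4, "rx": 0, "ry": 0, "rz": 0, "claw": 211}
    - {"x": 30, "y": 0, "z": -5.3, "rx": 0, "ry": 0, "rz": 0, "claw": 211}
    - {"x": 35, "y": 0, "z": -6.2, "rx": 0, "ry": 0, "rz": 0, "claw": 211}
    - {"x": 40, "y": 0, "z": -7, "rx": 0, "ry": 0, "rz": 0, "claw": 211}
    - {"x": 45, "y": 0, "z": -7.9, "rx": 0, "ry": 0, "rz": 0, "claw": 211}
    - {"x": 50, "y": 0, "z": -8.8, "rx": 0, "ry": 0, "rz": 0, "claw": 211}

```text
time_s: 6.75
position: [0.5816, 0.0612, 0.0822]
tcp_rot: [[-0.161, 0.987, -0.0], [0.987, 0.161, 0.0], [0.0, -0.0, -1.0]]
force: [0.0, -2.7, 2.9]
opening: 0.172
grasp_force: 1.6
```

```bash
python3 -c "
from h import *
st(); save('side','s3'); cv2.imwrite('pics/s3c.png',cv2.resize(cv2.imread('pics/s3.png')[140:300,220:360],None,fx=3.5,fy=3.5))"
```

```text
t 6.75 rest [-6.9  0.5 82.2] F [-2.7  0.4  2.9] open 0.17198860535078273
[[ 1.    -0.001  0.   ]
 [-0.001 -1.     0.   ]
 [ 0.    -0.    -1.   ]]
```

View pics/s3c.png

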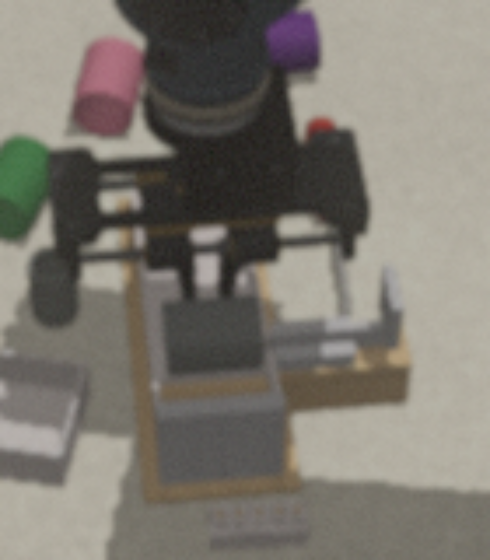

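The conduit is near the crest, straight, at crop (213,335). Now over the crest and gently towards the stop.

>>> apply_moves:
  rows:
    - {"x": 4, "y": 0, "z": -0.7, "rx": 0, "ry": 0, "rz": 0, "claw": 211}
    - {"x": 8, "y": 0, "z": -1.4, "rx": 0, "ry": 0, "rz": 0, "claw": 211}
    - {"x": 12, "y": 0, "z": -2.1, "rx": 0, "ry": 0, "rz": 0, "claw": 211}
    - {"x": 16, "y": 0, "z": -2.5, "rx": 0, "ry": 0, "rz": 0, "claw": 211}
    - {"x": 20, "y": 0, "z": -2.5, "rx": 0, "ry": 0, "rz": 0, "claw": 211}
    - {"x": 24, "y": 0, "z": -2, "rx": 0, "ry": 0, "rz": 0, "claw": 211}
    - {"x": 27, "y": 0, "z": -1, "rx": 0, "ry": 0, "rz": 0, "claw": 211}
    - {"x": 30, "y": 0, "z": 0, "rx": 0, "ry": 0, "rz": 0, "claw": 211}
    - {"x": 32, "y": 0, "z": 0, "rx": 0, "ry": 0, "rz": 0, "claw": 211}
    - {"x": 34, "y": 0, "z": 0, "rx": 0, "ry": 0, "rz": 0, "claw": 211}

```text
time_s: 8.05
position: [0.5762, 0.0945, 0.0821]
tcp_rot: [[-0.16, 0.987, -0.0], [0.987, 0.16, -0.0], [-0.0, -0.0, -1.0]]
force: [0.6, -0.5, -0.1]
opening: 0.175
grasp_force: 0.0
```

>>> apply_moves:
  rows:
    - {"x": 1, "y": 0, "z": 0, "rx": 0, "ry": 0, "rz": 0, "claw": 211}
    - {"x": 2, "y": 0, "z": 0, "rx": 0, "ry": 0, "rz": 0, "claw": 211}
    - {"x": 3, "y": 0, "z": 0, "rx": 0, "ry": 0, "rz": 0, "claw": 211}
    - {"x": 3, "y": 0, "z": 0, "rx": 0, "ry": 0, "rz": 0, "claw": 211}

```text
time_s: 8.55
position: [0.5761, 0.0955, 0.0822]
tcp_rot: [[-0.162, 0.987, 0.0], [0.987, 0.162, -0.003], [-0.003, 0.0, -1.0]]
force: [0.1, -6.9, 0.2]
opening: 0.176
grasp_force: 3.4
```

```bash
python3 -c "
from h import *
st()"
```

```text
t 8.55 rest [28.   0.4 82.2] F [-6.8  1.1  0.2] open 0.17552983401127573
[[ 1.    -0.    -0.003]
 [-0.    -1.    -0.   ]
 [-0.003  0.    -1.   ]]
```

The fingers stopped at x 28 with 6.8 N, so the conduit is firmly against the end stop. I'll back off, rise and look, then go beyond the tab with the jaws closed.

>>> apply_moves:
  rows:
    - {"x": -4, "y": 0, "z": 0, "rx": 0, "ry": 0, "rz": 0, "claw": 211}
    - {"x": -10, "y": 0, "z": 0, "rx": 0, "ry": 0, "rz": 0, "claw": 211}
    - {"x": -10, "y": 0, "z": -40, "rx": 0, "ry": 0, "rz": 0, "claw": 211}
    - {"x": -10, "y": 0, "z": -90, "rx": 0, "ry": 0, "rz": 0, "claw": 211}
    - {"x": -5, "y": -40, "z": -100, "rx": 0, "ry": 0, "rz": 0, "claw": 255}
    - {"x": 0, "y": -90, "z": -100, "rx": 0, "ry": 0, "rz": 0, "claw": 255}
    - {"x": 0, "y": -140, "z": -100, "rx": 0, "ry": 0, "rz": 0, "claw": 255}
    - {"x": 0, "y": -160, "z": -100, "rx": 0, "ry": 0, "rz": 0, "claw": 255}
    - {"x": 0, "y": -160, "z": -100, "rx": 0, "ry": 0, "rz": 0, "claw": 255}

```text
time_s: 9.68
position: [0.4163, 0.0718, 0.1823]
tcp_rot: [[-0.16, 0.987, -0.001], [0.987, 0.16, 0.0], [0.001, -0.001, -1.0]]
force: [0.4, -0.4, 0.1]
opening: 0.008
grasp_force: 0.0
```

Run:
```python
from h import *
st(); save('side','s4'); save('top','t4')
cv2.imwrite('pics/s4c.png',np.hstack([cv2.resize(cv2.imread('pics/s4.png')[180:300,230:350],(400,400)),cv2.resize(cv2.imread('pics/t4.png')[180:280,210:310],(400,400))]))
```

```text
t 9.68 rest [ 30.3 161.9 182.3] F [-0.5 -0.4  0.1] open 0.007851332101196483
[[ 1.    -0.002  0.001]
 [-0.002 -1.     0.001]
 [ 0.001 -0.001 -1.   ]]
```

View pics/s4c.png

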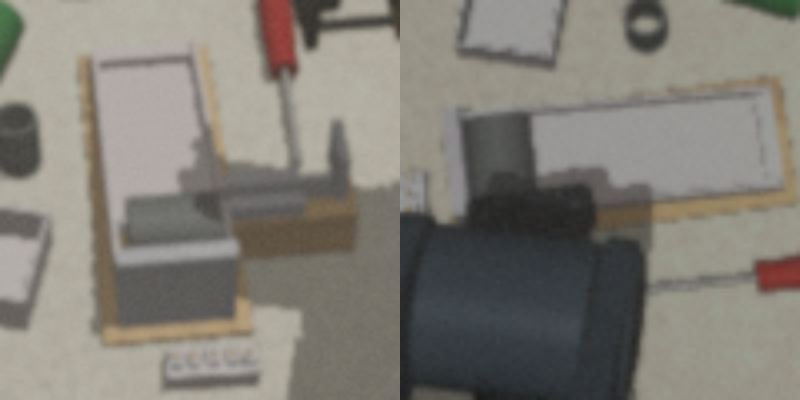

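The conduit lies in the pocket against the stop, centred (left crop (175,217)), and the gate is still open with its tab at (340,160). I'll descend beyond the tab and push.

>>> apply_moves:
  rows:
    - {"x": 1, "y": 0, "z": 30, "rx": 0, "ry": 0, "rz": 0, "claw": 255}
    - {"x": 1, "y": 0, "z": 60, "rx": 0, "ry": 0, "rz": 0, "claw": 255}
    - {"x": 1, "y": 0, "z": 85, "rx": 0, "ry": 0, "rz": 0, "claw": 255}
    - {"x": 1, "y": 6, "z": 85, "rx": 0, "ry": 0, "rz": 0, "claw": 255}
    - {"x": 1, "y": 12, "z": 85, "rx": 0, "ry": 0, "rz": 0, "claw": 255}
    - {"x": 1, "y": 18, "z": 85, "rx": 0, "ry": 0, "rz": 0, "claw": 255}
    - {"x": 1, "y": 24, "z": 85, "rx": 0, "ry": 0, "rz": 0, "claw": 255}
    - {"x": 1, "y": 30, "z": 85, "rx": 0, "ry": 0, "rz": 0, "claw": 255}
    - {"x": 1, "y": 36, "z": 85, "rx": 0, "ry": 0, "rz": 0, "claw": 255}
    - {"x": 1, "y": 40, "z": 85, "rx": 0, "ry": 0, "rz": 0, "claw": 255}

```text
time_s: 11.02
position: [0.457, 0.0791, 0.0972]
tcp_rot: [[-0.161, 0.987, -0.001], [0.987, 0.161, -0.0], [0.0, -0.001, -1.0]]
force: [-1.2, -1.1, 1.3]
opening: 0.011
grasp_force: 1.3
```

>>> apply_moves:
  rows:
    - {"x": 0, "y": 5, "z": 0, "rx": 0, "ry": 0, "rz": 0, "claw": 255}
    - {"x": 0, "y": 10, "z": 0, "rx": 0, "ry": 0, "rz": 0, "claw": 255}
    - {"x": 0, "y": 15, "z": 0, "rx": 0, "ry": 0, "rz": 0, "claw": 255}
    - {"x": 0, "y": 20, "z": 0, "rx": 0, "ry": 0, "rz": 0, "claw": 255}
    - {"x": 0, "y": 25, "z": 0, "rx": 0, "ry": 0, "rz": 0, "claw": 255}
    - {"x": 0, "y": 30, "z": 0, "rx": 0, "ry": 0, "rz": 0, "claw": 255}
    - {"x": 0, "y": 35, "z": 0, "rx": 0, "ry": 0, "rz": 0, "claw": 255}
    - {"x": 0, "y": 40, "z": 0, "rx": 0, "ry": 0, "rz": 0, "claw": 255}

```text
time_s: 12.02
position: [0.4969, 0.0856, 0.0971]
tcp_rot: [[-0.16, 0.987, -0.0], [0.987, 0.16, 0.0], [0.0, -0.0, -1.0]]
force: [-1.3, 0.2, 1.5]
opening: 0.003
grasp_force: 0.9
```

```bash
python3 -c "
from h import *
st()"
```

```text
t 12.03 rest [30.9 80.2 97.1] F [0.4 1.2 1.5] open 0.0029858175055535864
[[ 1.    -0.001  0.   ]
 [-0.001 -1.     0.   ]
 [ 0.    -0.    -1.   ]]
```

The gate is moving at about 1–2 N with no load from the conduit. I'll go on in smaller steps.

>>> apply_moves:
  rows:
    - {"x": 0, "y": 3, "z": 0, "rx": 0, "ry": 0, "rz": 0, "claw": 255}
    - {"x": 0, "y": 6, "z": 0, "rx": 0, "ry": 0, "rz": 0, "claw": 255}
    - {"x": 0, "y": 9, "z": 0, "rx": 0, "ry": 0, "rz": 0, "claw": 255}
    - {"x": 0, "y": 12, "z": 0, "rx": 0, "ry": 0, "rz": 0, "claw": 255}
    - {"x": 0, "y": 14, "z": 0, "rx": 0, "ry": 0, "rz": 0, "claw": 255}
    - {"x": 0, "y": 16, "z": 0, "rx": 0, "ry": 0, "rz": 0, "claw": 255}

```text
time_s: 12.78
position: [0.5125, 0.0881, 0.0971]
tcp_rot: [[-0.16, 0.987, -0.0], [0.987, 0.16, 0.0], [0.0, -0.0, -1.0]]
force: [-1.0, 0.4, 0.7]
opening: 0.005
grasp_force: 0.8
```

>>> apply_moves:
  rows:
    - {"x": 0, "y": 1, "z": 0, "rx": 0, "ry": 0, "rz": 0, "claw": 255}
    - {"x": 0, "y": 2, "z": 0, "rx": 0, "ry": 0, "rz": 0, "claw": 255}
    - {"x": 0, "y": 3, "z": 0, "rx": 0, "ry": 0, "rz": 0, "claw": 255}

```text
time_s: 13.15
position: [0.5142, 0.0884, 0.0971]
tcp_rot: [[-0.161, 0.987, -0.003], [0.987, 0.161, -0.0], [0.0, -0.003, -1.0]]
force: [-4.2, -1.1, 3.8]
opening: 0.006
grasp_force: 2.6
```

```bash
python3 -c "
from h import *
st()"
```

```text
t 13.15 rest [30.9 62.6 97.1] F [-0.5  4.3  3.8] open 0.005559966420325926
[[ 1.    -0.001  0.   ]
 [-0.001 -1.     0.003]
 [ 0.    -0.003 -1.   ]]
```

>>> apply_moves:
  rows:
    - {"x": 0, "y": 1, "z": 0, "rx": 0, "ry": 0, "rz": 0, "claw": 255}
    - {"x": 0, "y": 2, "z": 0, "rx": 0, "ry": 0, "rz": 0, "claw": 255}
    - {"x": 0, "y": 2, "z": 0, "rx": 0, "ry": 0, "rz": 0, "claw": 255}

```text
time_s: 13.52
position: [0.5143, 0.0885, 0.097]
tcp_rot: [[-0.161, 0.987, -0.007], [0.987, 0.161, -0.001], [0.0, -0.007, -1.0]]
force: [-7.6, -2.7, 5.2]
opening: 0.005
grasp_force: 4.1
```

The gate is at its hard end: force is rising with no further travel. I'll withdraw, rise and check.

>>> apply_moves:
  rows:
    - {"x": 0, "y": -5, "z": 0, "rx": 0, "ry": 0, "rz": 0, "claw": 255}
    - {"x": 0, "y": -15, "z": 0, "rx": 0, "ry": 0, "rz": 0, "claw": 255}
    - {"x": 0, "y": -25, "z": -30, "rx": 0, "ry": 0, "rz": 0, "claw": 255}
    - {"x": 0, "y": -50, "z": -70, "rx": 0, "ry": 0, "rz": 0, "claw": 255}
    - {"x": 0, "y": -80, "z": -120, "rx": 0, "ry": 0, "rz": 0, "claw": 255}
    - {"x": -50, "y": -80, "z": -150, "rx": 0, "ry": 0, "rz": 0, "claw": 255}
    - {"x": -100, "y": -80, "z": -150, "rx": 0, "ry": 0, "rz": 0, "claw": 255}
    - {"x": -150, "y": -80, "z": -150, "rx": 0, "ry": 0, "rz": 0, "claw": 255}
    - {"x": -150, "y": -80, "z": -150, "rx": 0, "ry": 0, "rz": 0, "claw": 255}

```text
time_s: 14.65
position: [0.464, -0.0755, 0.2476]
tcp_rot: [[-0.155, 0.988, 0.004], [0.988, 0.155, -0.002], [-0.003, 0.003, -1.0]]
force: [0.3, 0.5, 0.1]
opening: 0.005
grasp_force: 0.0
```

Run:
```python
from h import *
st(); save('side','s5'); save('top','t5')
cv2.imwrite('pics/s5c.png',np.hstack([cv2.resize(cv2.imread('pics/s5.png')[180:300,230:350],(400,400)),cv2.resize(cv2.imread('pics/t5.png')[180:280,200:300],(400,400))]))
p=camera_params('side');d=np.load('pics/s5.npy')
V,U=np.mgrid[175:290,240:350]
P=np.array([rest(pt(p,u,v,d[v,u])) for u,v in zip(U.ravel(),V.ravel())])
m=(P[:,2]>90)&(P[:,2]<110)&(P[:,0]>5)&(P[:,0]<60);print('tab',P[m].mean(0),P[m].min(0),P[m].max(0))
m=(P[:,2]>82)&(P[:,2]<89)&(P[:,0]>55)&(P[:,0]<75)&(abs(P[:,1])<36);print('conduit top',P[m].mean(0),P[m].min(0),P[m].max(0))
```

```text
t 14.65 rest [-122.7  138.7  247.6] F [ 0.4 -0.4  0.1] open 0.004795665410766434
[[ 1.    -0.006 -0.003]
 [-0.006 -1.    -0.003]
 [-0.003  0.003 -1.   ]]
tab [ 33.90153846  47.34769231 100.10153846] [13.2 43.7 90.8] [ 49.2  52.  105.6]
conduit top [64.71139896 -0.18963731 84.74559585] [ 55.1 -29.6  82.2] [74.9 30.2 88.7]
```

View pics/s5c.png

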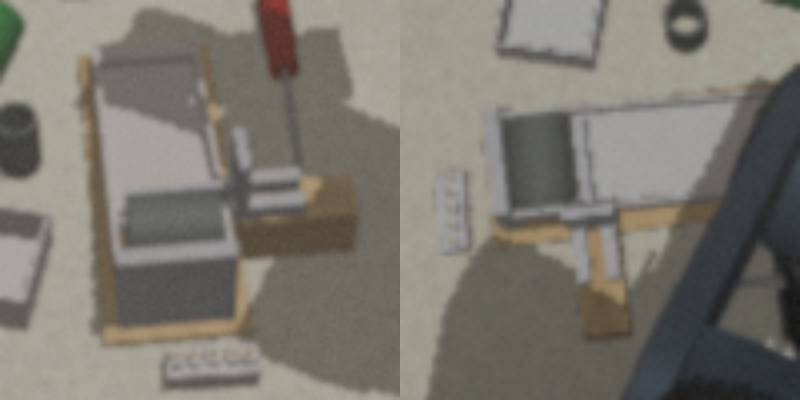

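The conduit is seated at (175,217) in the left crop, centred (y ≈ 0) and against the stop. The gate is shut across the gutter with its tab at the wall (240,165), and the arm is clear.

```bash
python3 -c "
from rig import hand_in
print(hand_in())"
```

```text
the job is handed in; nothing more can be done
None
```

The job is handed in: the grey conduit is in the pocket against the end stop, the gate is pushed to its hard end behind it, and the arm is clear; the hand-in reported no verdict.

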